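Set the flip stop and seat the bar blank against it

TASK

Fold the flip stop with the flat plate fully down across the bed, leaving the one with the round rod folded back. Then slide the steel bar along the bed until it lies flat and square along the fence with its end firmly home against the head of the adjusting screw in the plate: press it there with a steady push for a moment, gently enough that the lightly clamped stop does not slip along the fence, and let go. Leave the other things on the bench where they are.

Things in the scene. Friction and masses are not known exactly. Their poses are not given: they have to be found in the camera images.
- bed: Fixed stop bench: dark steel bed with an aluminium fence. Origin at the foot of the fence's front face (towards the robot), mid-length, at table height; y along the fence towards the stops, x through the fence away from the robot, z up. Bed top 12 mm above the origin, x = -120 to 45 mm, y = -285 to 265 mm. Fence x = 0 to 30 mm, its top 34 mm above the table.
- bar: Loose rectangular steel bar, 30 mm wide (x), 150 mm long (y), 20 mm tall, 0.5 to 0.9 kg; origin at the centre of its underside. Sliding it takes 2 to 7 N. It lies on the bed, off the fence and askew, with its +y end towards the stops; square along the fence its origin is 15 mm in front of the fence face and its y axis is along the bed's y.
- bar_lead (a point): Centre of the bar's +y end face, the end that must meet the screw (75 mm from the bar's origin, 10 mm above its underside). The end to push is opposite.
- plate_stop: Dark strip, fixed on top of the fence, that carries the stop with the flat plate (stop and flag together are this body's load). Origin at table height on the line of the fence face, in the middle of the stop's 36 mm wide carriage; axes as the bed's. The two stops may stand in either order along the fence.
- plate_flag (a joint): Hinge of the flat plate flag (rad): 0 = fully down across the bed (its hard stop), grows to 2.6 as it is folded up and back over the fence. Starts folded back beyond upright. Stiff: it stays where left; turning takes about 0.12 N m.
- plate_hinge (a point): Point on the plate flag's hinge axis (along the fence), mid-carriage, 44 mm above the table, 12 mm behind the fence face. Carriage: 36 mm along the fence, 13 mm tall above the axis. The flag turns about this point: a steel plate 12 mm thick (along the fence); when down its arm reaches 50 mm to the bed's -x, its top 6 mm above the axis.
- plate_face (a point): Centre of the plate's 34 mm wide flat face towards the bar (the bed's -y when down), 6 mm from the plate's middle; its y axis runs along the fence. When down: 21 mm before the fence face, 30 mm above the table. An adjusting screw stands 2 to 18 mm proud of it, set differently each time and not measured: when down its 12 mm round head is 15 mm before the fence face, 24 mm above the table; the bar must rest on it.
- plate_slip (a joint): How far (m) the plate's carriage has slipped along the fence from its setting, positive to the bed's +y; 0 at the start. It is clamped by friction and slips when pushed along the fence with about 12 N, so seat the bar with 5 to 10 N on the screw, besides the drag of the bar on the bed; slipping over 1.5 mm spoils the setting.
- rod_flag (a joint): Hinge (rad) of the other stop, whose flag is a round rod 10 mm thick with a ball near its end: same values. Starts folded back; leave it so.
- rod_hinge (a point): Point on the rod flag's hinge axis, mid-carriage; same heights and arm lengths as the other stop.
- toolholder: Bystander: black lathe tool holder with a cutter, 50 x 75 x 60 mm, origin at the centre of its underside.
- indicator: Bystander: dial gauge on a square steel base, 50 mm wide, 150 mm tall, origin at the centre of its underside; behind the fence.
- chuck_key: Bystander: T-shaped chuck key, 120 mm, lying on the table, origin under its middle.
- mallet: Bystander: brass-headed hammer lying on the table behind the fence.
- oil_bottle: Bystander: clear oil bottle, 56 mm across, 150 mm tall, behind the fence; origin at the centre of its underside.
- bushing: Bystander: small flanged steel bushing, 32 mm across, 22 mm tall, standing on the bed near its +y end, in front of the stops.
There are look-alikes about, which are no part of the job. There is more than one size of the bar; the one meant has the size given above.

How it is judged (in metres and radians):
On the way, in this order (a step that is already met when the one before it is completed fails the run):
1. the plate flag is folded fully down (value of joint plate_flag below 0.05 rad), for 0.2 s.
2. the bar, lying along the fence (within 3 mm), is pressed against the screw of the lowered plate with more than 5 N for 0.3 s (value of joint plate_flag below 0.05 rad and x of bar in the frame of bed above -0.018 m and contact force between bar and plate_stop above 5 N), for 0.3 s.
At the end, for the whole second after the job is handed in: The plate flag is fully down (within 0.05 rad), the rod flag still folded back; the bar lies at rest flat on the bed, within 1.5 mm of the fence and square to it within 0.025 rad, its end within 1.5 mm of the screw's head; the stop has not slipped more than 1.5 mm (value of joint plate_flag below 0.05 rad and x of bar in the frame of bed above -0.0165 m and angle between the y axis of bar and the y axis of bed, either way round below 0.025 rad and y of screw_c0 in the frame of bar between 0.075 and 0.079 m and height (world z) of bar below 0.015 m and angle between bar's own z axis and vertical below 0.05 rad and linear speed of bar below 0.01 m/s and value of joint rod_flag above 1.6 rad and value of joint plate_slip below 0.0015 m); the robot touches nothing.
It fails at once if the plate's carriage slipped more than 1.5 mm along the fence (value of joint plate_slip above 0.0015 m or value of joint plate_slip below -0.0015 m).
It fails at once if the rod flag was folded forward (value of joint rod_flag below 1.6 rad).
It fails at once if a bystander was moved more than 30 mm (distance of any of toolholder, indicator, chuck_key, mallet, oil_bottle, bushing from where it was at the start of the episode above 0.03 m).
It also fails if it takes over 72 s, if anything falls off the work surface, if the arm or the gripper's body presses on something with over 40 N, if the wrist force passes 120 N, or if a joint passes its speed limit or range.

ROBOT

A 7-joint arm with a two-finger parallel gripper is mounted at the origin on the work surface. World frame = base frame: x ahead of the robot, y to its left, z up, the work surface at z = 0. Lengths are in mm, angles in rad, forces in N, time in s.
With the tool pointing down it reaches from about 425 to 925 mm from the base axis. Payload 6.8 kg.
Tool frame: the origin (TCP) lies midway between the tips of the shut fingers; the grasp point (between the pads) lies robot.grasp_offset behind it (robot.grasp_offset is the distance from the TCP to the grasp point, in mm); z points along the fingers, y is the line along which they close (so a half turn about z gives the same grasp; the last joint's range is limited). The gripper opens to 88 mm and grips with 3 to 60 N. Pads are 20 mm wide; open, the fingers measure 115 mm over their backs; the gripper's body (75 mm by 178 mm) begins 61 mm behind the grasp point.
Start: joints at [1.224, 0.477, 0.022, 1.555, -0.011, 1.109, -0.083], TCP at [159.671, -655.86, 222.664] pointing down, gripper open.
Joint ranges: [-2.96, 2.96], [-0.34, 2.1], [-1.41, 1.46], [0.24, 2.44], [-1.37, 4.51], [0.17, 1.92], [-2.96, 2.96]. Speed limits (rad/s): [2.39, 2.39, 3.14, 3.14, 3.14, 3.14, 3.14].

INTERFACE

Orientations are given as a unit quaternion [w, x, y, z].
In Python, from workcell import robot gives the robot as it stands.
- The arm moves only by the tool drive_tool, never from a script. Its arguments are lists of equal length, an entry for each row: "xyz": the shift along the world's x, y, z each as a share of 0.15 m, from -1 to 1, a list of three; "rot": the turn, a rotation vector about the world's x, y, z each as a share of 180 degrees, from -1 to 1, a list of three. A call has 1 to 5 rows; each row is the pose to reach, as a shift and turn from the pose commanded when the call began, turning the shorter way round; what a row does not reach only later rows make up. A row lasts 1/10 s, in which the tool goes at most 50 mm and 8.59 degrees, less where a joint would pass 70% of its speed; a pose out of reach is approached as far as the arm can. A call with a number of a shift or a turn outside -1 to 1 is refused whole. A call with a gripper value outside its range is refused whole. "grip" is the closure, from -1 (fully open) to 1 (shut), set as the call begins (left out, the last holds). The fingers move at their own pace and stop on an object; "grip_force" is the grip in N (left out, the last holds). Time passes only in rows, so rows that repeat a pose let the fingers close. It gives the time, the measured TCP pose, the force, the opening and the grip force at its end, in the units of the state.
- robot.get_obs(): the state, without advancing time (a new reading comes with each control period).
- robot.read_camera(name): name is "scene" or "top"; returns a dict with "image" (400x640x3 uint8, red, green, blue), "fx", "fy", "cx", "cy" (pixels), "view" (4x4, takes a point from world to camera coordinates). Camera axes: x right, y up, looking along -z (the intrinsics and any distortion apply to the point x, -y, -z); pixel columns grow to the right and rows downward; lengths in mm; the calibration is good to about 2 mm. A picture is of the moment at which its call begins. There is no depth.
- robot.sign_off(): hands the job in; it is judged then, once.
The state is a dict: "time_s": time; "joints": joint angles; "joint_vel": joint speeds; "tau": joint torques, N m; "eef_pos": TCP position; "orientation": TCP orientation; "contact_force": force on the tool from outside, world axes, zero at the start; "moment": the same for the moment, N m; "gripper_width": opening from 0.0 (shut) to 1.0 (fully open); "finger_force": force on a finger pad.
Only numpy, scipy, OpenCV 4.12 (cv2) and the standard library are available. Lean on these libraries where they do the work, as an engineer would, in place of code of your own. Each camera call takes 0.05 s, during which the arm holds its last target. There are 200 camera calls.

## Working session

There is one attempt and no reset: what is moved stays moved. The work goes in short steps, Python scripts to look and compute and a tool call to move; the robot and the scene stay as the last step left them, time stands still between calls to the robot, and variables do not carry over. Pictures are saved under pics/ and viewed, at most 10 in all, crops included, and the job is handed in when it is done.

Besides the shell and the picture viewer there is one more tool, called in YAML: its name, and indented under it one key for each argument. drive_tool: Moves the arm, as the interface text tells. Shift numbers are shares of 0.15 m and turn numbers shares of 180 degrees, none past 1 either way. Its arguments: {"type":"object","properties":{"xyz":{"type":"array"},"rot":{"type":"array"},"grip":{"type":"number"},"grip_force":{"type":"number"}},"required":["xyz","rot"]}

```bash
mkdir -p pics; ls; cat > h.py <<'E'
import numpy as np, cv2
from workcell import robot
def snap(n,name):
    c=robot.read_camera(n); cv2.imwrite(f'pics/{name}.png',c['image'][:,:,::-1]); 
    np.savez(f'pics/{name}.npz',**{k:v for k,v in c.items() if isinstance(v,(int,float,np.ndarray,list))}); return c
def load(name): return dict(np.load(f'pics/{name}.npz',allow_pickle=True))
def ray(c,u,v):
    V=np.array(c['view']);R=V[:3,:3];t=V[:3,3]
    d=np.array([(u-c['cx'])/c['fx'],-(v-c['cy'])/c['fy'],-1.0]);return -R.T@t,R.T@d
def atz(c,u,v,z):
    o,d=ray(c,u,v);return o+d*(z-o[2])/d[2]
def proj(c,p):
    V=np.array(c['view']);q=V[:3,:3]@np.array(p)+V[:3,3]
    return c['cx']+c['fx']*q[0]/-q[2], c['cy']+c['fy']*-q[1]/-q[2]
E
python3 - <<'E'
from h import *
for n in('scene','top'):
    c=snap(n,n+'0'); print(c.keys(),c['fx'],c['fy'],c['cx'],c['cy']);print(np.round(c['view'],3).tolist())
    print({k:v for k,v in c.items() if k not in('image','view')})
print(robot.get_obs(),robot.grasp_offset)
E
```

```text
pics
dict_keys(['image', 'fx', 'fy', 'cx', 'cy', 'view']) 368.9743106524185 368.9743106524185 324.3141541381145 203.0126759120159
[[-0.046, 0.999, 0.021, 72.671], [-0.641, -0.046, 0.766, 271.839], [0.766, 0.022, 0.642, -1431.356], [0.0, 0.0, 0.0, 1.0]]
{'fx': 368.9743106524185, 'fy': 368.9743106524185, 'cx': 324.3141541381145, 'cy': 203.0126759120159}
dict_keys(['image', 'fx', 'fy', 'cx', 'cy', 'view']) 467.1461633497527 467.1461633497527 319.6909458626565 198.19367946512634
[[-0.025, -1.0, 0.001, -38.829], [0.975, -0.024, 0.22, -525.073], [-0.22, 0.007, 0.976, -1313.171], [0.0, 0.0, 0.0, 1.0]]
{'fx': 467.1461633497527, 'fy': 467.1461633497527, 'cx': 319.6909458626565, 'cy': 198.19367946512634}
{'time_s': 0.1, 'joints': array([ 1.22387416,  0.47771284,  0.02234759,  1.55632798, -0.01150371,
        1.10930022, -0.0830933 ]), 'joint_vel': array([-0.00016648, -0.00017884,  0.00073553, -0.00091574, -0.00023442,
        0.00132477, -0.00062669]), 'tau': array([ 5.50683049e-03, -5.84092033e+01,  1.54065873e+00, -2.73314899e+01,
       -5.41674974e-02,  1.31164168e-02,  4.63507035e-05]), 'eef_pos': array([ 159.53762765, -655.32413743,  221.79251549]), 'orientation': array([-7.95328115e-04,  9.92877391e-01,  1.19137863e-01, -1.53961371e-04]), 'contact_force': array([ 0.42505031, -0.00135144, -0.58523183]), 'moment': array([0.07236356, 0.00380444, 0.00791894]), 'finger_force': 0.0, 'gripper_width': 1.0014708807966584} 18.700000000000003
```

View pics/scene0.png

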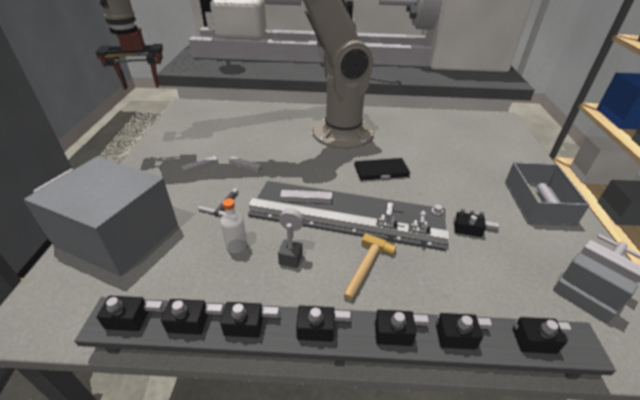

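View pics/top0.png

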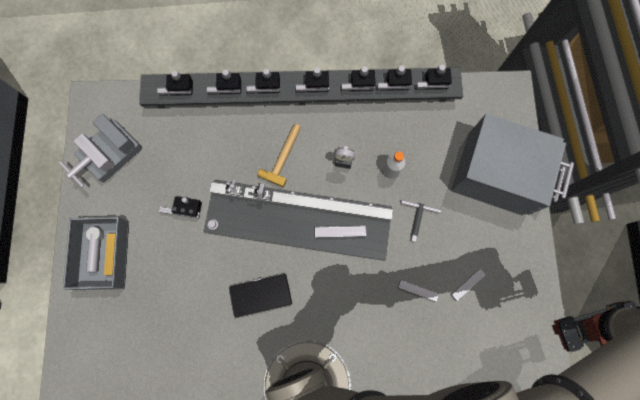

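The bench sits in the middle of the top picture (205–393, 180–260), with the bar at about (340,232) and the two stops at about (233,188) and (262,192). Next I'll enlarge these areas.

```bash
python3 - <<'E'
from h import *
a=cv2.imread('pics/top0.png');b=cv2.imread('pics/scene0.png')
cv2.imwrite('pics/c1.png',cv2.resize(a[172:268,200:400],None,fx=4,fy=4,interpolation=cv2.INTER_CUBIC))
A=cv2.resize(a[176:212,204:284],None,fx=7.5,fy=7.5,interpolation=cv2.INTER_CUBIC)
B=cv2.resize(b[195:245,365:455],None,fx=6.5,fy=6.5,interpolation=cv2.INTER_CUBIC)
w=600
o=np.zeros((A.shape[0]+B.shape[0],w,3),np.uint8);o[:A.shape[0],:A.shape[1]]=A;o[A.shape[0]:,:B.shape[1]]=B
cv2.imwrite('pics/c2.png',o);print(o.shape)
E
```

```text
(595, 600, 3)
```

View pics/c1.png

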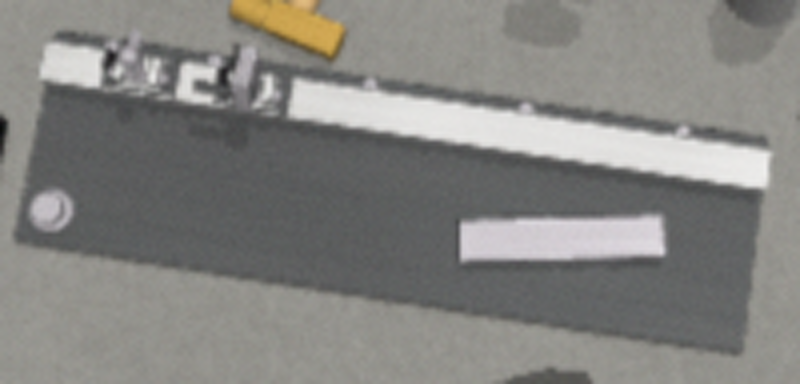

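View pics/c2.png

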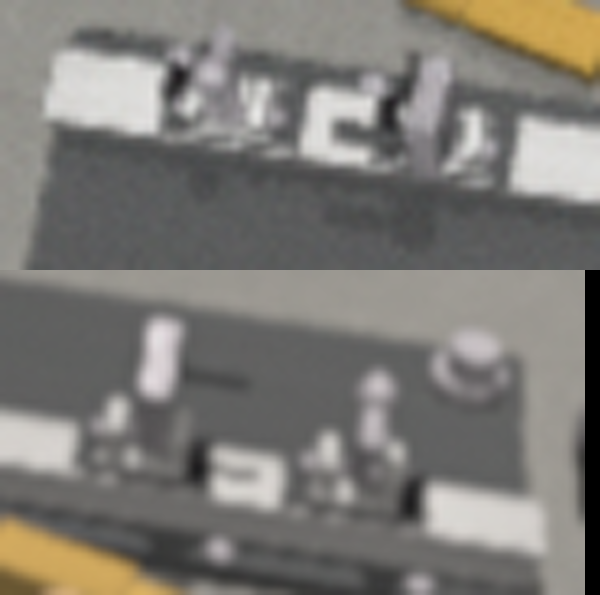

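The plate stop is the one nearer the bar, the right-hand one in the top view. The rod with its ball is further to +y. Both are folded back. Next I'll turn these pixels into positions.

```bash
python3 - <<'E'
from h import *
c=load('top0')
f=lambda u,v,z:atz(c,200+(u+.5)/4-.5,172+(v+.5)/4-.5,z)
L={'bed_fl':(15,240,12),'bed_fr':(742,352,12),'fence_fl':(42,80,34),'fence_fr':(768,188,34),'fence_bl':(48,42,34),'fence_br':(770,150,34),
'bar1':(459,221,32),'bar2':(663,214,32),'bar3':(665,257,32),'bar4':(460,262,32),'bush':(49,210,34)}
P={k:f(*v) for k,v in L.items()}
for k in P:print(k,P[k].round(1))
y=P['fence_fl']-P['fence_fr'];y2=P['bed_fl']-P['bed_fr'];print(np.linalg.norm(y),np.linalg.norm(y2),np.arctan2(-y[0],y[1]),np.arctan2(-y2[0],y2[1]))
# fit bed pose: corners in bed frame
M={'bed_fl':(-120,265),'bed_fr':(-120,-285),'fence_fl':(0,265),'fence_fr':(0,-285),'fence_bl':(30,265),'fence_br':(30,-285)}
from scipy.optimize import least_squares
res=lambda q:np.concatenate([np.array([[np.cos(q[2]),-np.sin(q[2])],[np.sin(q[2]),np.cos(q[2])]])@M[k]+q[:2]-P[k][:2] for k in M])
s=least_squares(res,[600,0,0]);print(s.x,res(s.x).round(1))
q=s.x;np.save('bed.npy',q);R=np.array([[np.cos(q[2]),-np.sin(q[2])],[np.sin(q[2]),np.cos(q[2])]])
bl=lambda p:R.T@(np.array(p)[:2]-q[:2])
for k in P:print(k,bl(P[k]).round(1))
b=[bl(P[f'bar{i}']) for i in range(1,5)];print('bar c',np.mean(b,0),'ang',[np.arctan2(-(b[i]-b[j])[0],(b[i]-b[j])[1]) for i,j in((0,1),(3,2))],[np.linalg.norm(b[i]-b[j]) for i,j in((0,1),(3,2),(0,3))])
# carriage edges in crop c2 top part (7.5x of 204,176)
g=lambda u,v,z:bl(atz(c,204+(u+.5)/7.5-.5,176+(v+.5)/7.5-.5,z)).round(1)
for n,a in {'fence right edge of strip':(512,150,34),'strip left edge':(305,120,34),'rodstrip r':(300,120,34),'rodstrip l':(163,95,34),'plate top':(432,60,90),'plate base':(425,165,44)}.items():print(n,g(*a))
E
```

```text
bed_fl [440.5 298.1  12. ]
bed_fr [ 343.9 -240.5   12. ]
fence_fl [557.7 276.   34. ]
fence_fr [ 462.3 -263.3   34. ]
fence_bl [587.  272.3  34. ]
fence_br [ 490.9 -266.5   34. ]
bar1 [443.5 -34.1  32. ]
bar2 [ 445.  -184.9   32. ]
bar3 [ 413.  -184.9   32. ]
bar4 [413.  -34.1  32. ]
bush [458.8 268.2  34. ]
547.737186433578 547.1541954446084 -0.17510579315545774 -0.1774929404375865
[ 5.11675697e+02  1.72594417e+01 -1.76499662e-01] [-0.5  1.2 -0.4 -1.7  0.5  2.1 -0.6  0.   0.7  0.6  0.3 -2.1]
bed_fl [-119.3  263.9]
bed_fr [-119.9 -283.2]
fence_fl [-1.000e-01  2.628e+02]
fence_fr [   0.6 -284.9]
fence_bl [ 29.4 264.3]
fence_br [  29.4 -283. ]
bar1 [-58.1 -62.5]
bar2 [ -30.1 -210.7]
bar3 [ -61.6 -216.3]
bar4 [-88.1 -67.9]
bush [-96.1 237.8]
bar c [ -59.47951267 -139.36614605] ang [np.float64(0.186660171556579), np.float64(0.17648509437566626)] [np.float64(150.84753190384416), np.float64(150.77339139670335), np.float64(30.470474518901487)]
fence right edge of strip [15.9 77.9]
strip left edge [ 15.5 161.8]
rodstrip r [ 15.2 163.8]
rodstrip l [ 17.  219.9]
plate top [ 34.4 106.8]
plate base [  2.6 109.5]
```

```bash
python3 - <<'E'
from h import *
q=np.load('bed.npy');R=np.array([[np.cos(q[2]),-np.sin(q[2])],[np.sin(q[2]),np.cos(q[2])]])
w=lambda x,y,z:np.r_[R@[x,y]+q[:2],z]
bl=lambda p:(R.T@(np.array(p)[:2]-q[:2])).round(1)
t=load('top0');s=load('scene0')
# overlay predicted plate middle line for thetas, in c2 crop pixels
for y in(108,):
  for th in(1.6,1.8,2.0,2.2,2.4):
    p=w(12-50*np.cos(th),y,44+50*np.sin(th));a=proj(t,p);b=proj(s,p)
    print(th,'top crop',np.round([(a[0]-204)*7.5,(a[1]-176)*7.5]),'scene crop',np.round([(b[0]-365)*6.5,(b[1]-195)*6.5+270]))
for y in(90,108,126):
  p=w(12,y,57);a=proj(t,p);b=proj(s,p);print(y,np.round([(a[0]-204)*7.5,(a[1]-176)*7.5]),np.round([(b[0]-365)*6.5,(b[1]-195)*6.5+270]))
# scene: strip ends etc
print('ind',bl(atz(t,344,163,0)),'scene',bl(atz(s,290,262,0)),'bottle',bl(atz(s,237,252,0)))
# bed check in scene: fence top edges
for x,y,z in((0,-285,34),(30,265,34),(0,265,34)):print(np.round(proj(s,w(x,y,z)),1))
print(w(0,0,0),w(40,108,0),w(-100,-139,0))
E
```

```text
1.6 top crop [415. 106.] scene crop [166. 348.]
1.8 top crop [420.  82.] scene crop [163. 366.]
2.0 top crop [425.  61.] scene crop [160. 388.]
2.2 top crop [431.  42.] scene crop [156. 412.]
2.4 top crop [436.  28.] scene crop [152. 437.]
90 [471. 139.] [109. 407.]
108 [426. 132.] [154. 415.]
126 [381. 125.] [198. 422.]
ind [ 159.9 -121.7] scene [ 175.6 -116.6] bottle [ 175.8 -258.2]
[251.  198.1]
[447.7 238.3]
[447.4 230.5]
[511.67569709  17.25944169   0.        ] [570.01741761 116.55820123   0.        ] [ 388.82299124 -102.02263016    0.        ]
```

The fit puts the plate stop at about y=107 mm in the bed frame, folded to about 1.9 rad. I'm moving the shut gripper above and behind it.

drive_tool:
  xyz:
    - [0.16, 0.17, 0]
    - [0.32, 0.34, 0]
    - [0.48, 0.51, 0]
    - [0.64, 0.68, 0]
    - [0.8, 0.85, 0]
  rot:
    - [0, 0, -0.013]
    - [0, 0, -0.026]
    - [0, 0, -0.039]
    - [0, 0, -0.052]
    - [0, 0, -0.066]
  grip: 1
  grip_force: 60

```text
time_s: 0.6
eef_pos: [280.3, -526.9, 222.2]
orientation: [-0.0, 1.0, 0.015, -0.0]
contact_force: [0.4, -0.1, 0.0]
gripper_width: 0.585
finger_force: 0.0
```

drive_tool:
  xyz:
    - [0.15, 0.17, 0]
    - [0.3, 0.34, 0]
    - [0.45, 0.51, 0]
    - [0.6, 0.68, 0]
    - [0.73, 0.85, 0]
  rot:
    - [0, 0, -0.013]
    - [0, 0, -0.026]
    - [0, 0, -0.039]
    - [0, 0, -0.052]
    - [0, 0, -0.066]

```text
time_s: 1.1
eef_pos: [390.1, -399.4, 222.4]
orientation: [-0.0, 0.996, -0.088, -0.0]
contact_force: [0.0, -0.8, 0.2]
gripper_width: 0.127
finger_force: 0.0
```

drive_tool:
  xyz:
    - [0.12, 0.17, 0]
    - [0.24, 0.34, 0]
    - [0.36, 0.51, 0]
    - [0.48, 0.68, 0]
    - [0.6, 0.85, 0]
  rot:
    - [0, 0, 0]
    - [0, 0, 0]
    - [0, 0, 0]
    - [0, 0, 0]
    - [0, 0, 0]

```text
time_s: 1.6
eef_pos: [479.5, -272.1, 222.4]
orientation: [-0.0, 0.996, -0.088, -0.0]
contact_force: [0.7, 0.6, 0.0]
gripper_width: 0.001
finger_force: 0.0
```

drive_tool:
  xyz:
    - [0.08, 0.17, 0]
    - [0.16, 0.34, 0]
    - [0.24, 0.51, 0]
    - [0.32, 0.68, 0]
    - [0.4, 0.85, 0]
  rot:
    - [0, 0, 0]
    - [0, 0, 0]
    - [0, 0, 0]
    - [0, 0, 0]
    - [0, 0, 0]

```text
time_s: 2.1
eef_pos: [539.2, -144.8, 222.3]
orientation: [-0.0, 0.996, -0.088, -0.0]
contact_force: [0.1, -1.1, 0.5]
gripper_width: 0.003
finger_force: 0.0
```

drive_tool:
  xyz:
    - [0.05, 0.2, 0]
    - [0.1, 0.4, 0]
    - [0.15, 0.6, 0]
    - [0.2, 0.75, 0]
    - [0.2, 0.85, 0]
  rot:
    - [0, 0, 0]
    - [0, 0, 0]
    - [0, 0, 0]
    - [0, 0, 0]
    - [0, 0, 0]

```text
time_s: 2.6
eef_pos: [569.5, -16.1, 222.3]
orientation: [-0.0, 0.996, -0.087, -0.0]
contact_force: [0.4, -0.5, -0.2]
gripper_width: 0.007
finger_force: 0.0
```

drive_tool:
  xyz:
    - [0.05, 0.2, 0]
    - [0.1, 0.4, 0]
    - [0.15, 0.6, 0]
    - [0.2, 0.75, 0]
    - [0.2, 0.85, 0]
  rot:
    - [0, 0, 0]
    - [0, 0, 0]
    - [0, 0, 0]
    - [0, 0, 0]
    - [0, 0, 0]

```text
time_s: 3.1
eef_pos: [599.2, 110.6, 222.3]
orientation: [-0.0, 0.996, -0.087, -0.0]
contact_force: [-0.6, -0.1, -0.4]
gripper_width: 0.01
finger_force: 0.0
```

drive_tool:
  xyz:
    - [0, 0, -0.2]
    - [0, 0, -0.45]
    - [0, 0, -0.7]
    - [0, 0, -0.9]
    - [0, 0, -1]
  rot:
    - [0, 0, 0]
    - [0, 0, 0]
    - [0, 0, 0]
    - [0, 0, 0]
    - [0, 0, 0]

```text
time_s: 3.6
eef_pos: [597.0, 107.5, 69.8]
orientation: [0.001, 0.996, -0.088, -0.002]
contact_force: [0.3, 0.0, -0.1]
gripper_width: 0.003
finger_force: 0.0
```

```bash
python3 - <<'E'
from h import *
a=snap('top','t1')['image'];b=snap('scene','s1')['image']
A=cv2.resize(a[160:230,200:330],None,fx=4,fy=4,interpolation=cv2.INTER_CUBIC)
B=cv2.resize(b[165:245,350:480],None,fx=4,fy=4,interpolation=cv2.INTER_CUBIC)
cv2.imwrite('pics/c3.png',np.vstack([A,B])[:,:,::-1])
E
```

```text
(no output)
```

View pics/c3.png

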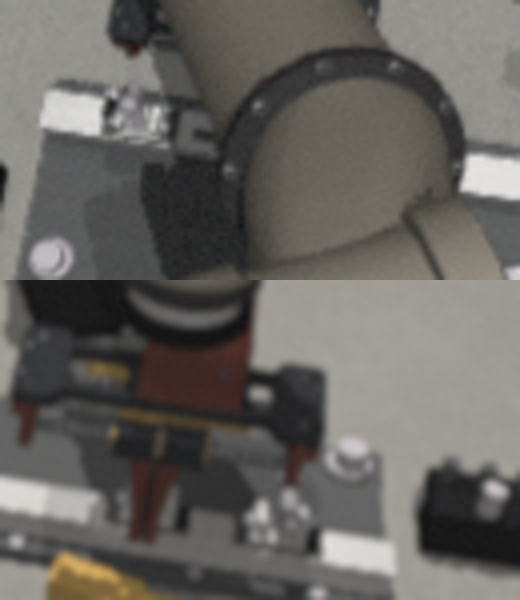

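The finger is behind the plate and clear of it, with the rod stop free to its right. I'm pushing forward now.

drive_tool:
  xyz:
    - [-0.098, 0.018, 0]
    - [-0.164, 0.029, 0]
    - [-0.223, 0.04, 0]
    - [-0.276, 0.049, 0]
    - [-0.315, 0.056, 0]
  rot:
    - [0, 0, 0]
    - [0, 0, 0]
    - [0, 0, 0]
    - [0, 0, 0]
    - [0, 0, 0]

```text
time_s: 4.2
eef_pos: [553.1, 117.9, 74.1]
orientation: [-0.001, 0.996, -0.088, 0.002]
contact_force: [4.0, 0.3, 5.2]
gripper_width: 0.006
finger_force: 2.6
```

drive_tool:
  xyz:
    - [-0.039, 0.007, 0.027]
    - [-0.092, 0.016, 0.03]
    - [-0.144, 0.026, 0.023]
    - [-0.184, 0.033, 0.007]
    - [-0.223, 0.04, -0.017]
  rot:
    - [0, 0, 0]
    - [0, 0, 0]
    - [0, 0, 0]
    - [0, 0, 0]
    - [0, 0, 0]

```text
time_s: 4.7
eef_pos: [517.5, 123.6, 69.7]
orientation: [0.0, 0.996, -0.088, -0.0]
contact_force: [2.4, -0.5, 0.9]
gripper_width: 0.006
finger_force: 1.1
```

drive_tool:
  xyz:
    - [-0.033, 0.006, -0.036]
    - [-0.059, 0.011, -0.071]
    - [-0.072, 0.013, -0.109]
    - [-0.072, 0.013, -0.13]
    - [-0.072, 0.013, -0.136]
  rot:
    - [0, 0, 0]
    - [0, 0, 0]
    - [0, 0, 0]
    - [0, 0, 0]
    - [0, 0, 0]

```text
time_s: 5.2
eef_pos: [506.5, 125.8, 49.8]
orientation: [0.0, 0.996, -0.088, -0.001]
contact_force: [-5.4, -0.2, 18.0]
gripper_width: 0.003
finger_force: 8.8
```

drive_tool:
  xyz:
    - [0, 0, -0.007]
    - [0, 0, -0.01]
    - [0, 0, -0.01]
  rot:
    - [0, 0, 0]
    - [0, 0, 0]
    - [0, 0, 0]

```text
time_s: 5.5
eef_pos: [506.5, 125.8, 49.5]
orientation: [0.001, 0.996, -0.088, -0.001]
contact_force: [-8.9, -0.5, 24.8]
gripper_width: 0.01
finger_force: 12.3
```

drive_tool:
  xyz:
    - [0, 0, 0.1]
    - [0, 0, 0.3]
    - [0, -0.1, 0.6]
    - [-0.1, -0.4, 0.8]
    - [-0.2, -0.7, 0.8]
  rot:
    - [0, 0, 0]
    - [0, 0, 0]
    - [0, 0, 0]
    - [0, 0, 0]
    - [0, 0, 0]
  grip: -1

```text
time_s: 6.0
eef_pos: [480.2, 23.9, 171.0]
orientation: [-0.001, 0.996, -0.086, 0.003]
contact_force: [0.2, -2.1, -0.3]
gripper_width: 0.417
finger_force: 0.0
```

```bash
python3 - <<'E'
from h import *
o=robot.get_obs();print(o['joints'].round(3),o['eef_pos'].round(1))
b=snap('scene','s2')['image']
cv2.imwrite('pics/c4.png',cv2.resize(b[180:250,380:460],None,fx=6,fy=6,interpolation=cv2.INTER_CUBIC)[:,:,::-1])
E
```

```text
[ 0.058  0.234 -0.271  2.05   0.081  0.862 -2.002] [480.2  23.9 171. ]
```

View pics/c4.png

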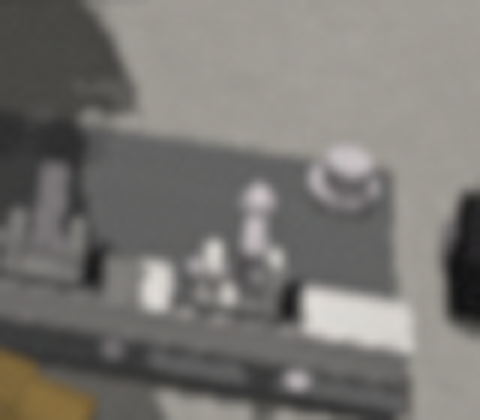

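The plate flag now lies across the bed, with its arm reaching forward at crop (50,160–260). The rod with its ball is still folded back. Next I'll turn the open gripper and go above the bar.

drive_tool:
  xyz:
    - [-0.06, -0.18, 0]
    - [-0.12, -0.36, 0]
    - [-0.18, -0.54, 0]
    - [-0.24, -0.72, 0]
    - [-0.3, -0.9, 0]
  rot:
    - [0, 0, 0.045]
    - [0, 0, 0.09]
    - [0, 0, 0.135]
    - [0, 0, 0.18]
    - [0, 0, 0.22]

```text
time_s: 6.55
eef_pos: [432.2, -112.6, 167.2]
orientation: [-0.001, 0.966, 0.257, -0.001]
contact_force: [-0.1, -0.2, 0.8]
gripper_width: 0.922
finger_force: 0.0
```

drive_tool:
  xyz:
    - [0, 0, 0]
    - [0, 0, 0]
    - [0, 0, 0]
    - [0, 0, 0]
    - [0, 0, 0]
  rot:
    - [0, 0, 0.045]
    - [0, 0, 0.09]
    - [0, 0, 0.135]
    - [0, 0, 0.18]
    - [0, 0, 0.22]

```text
time_s: 7.05
eef_pos: [432.6, -111.6, 167.2]
orientation: [-0.001, 0.822, 0.57, -0.001]
contact_force: [0.5, -0.6, 1.4]
gripper_width: 0.999
finger_force: 0.0
```

drive_tool:
  xyz:
    - [0, 0, 0]
    - [0, 0, 0]
    - [0, 0, 0]
    - [0, 0, 0]
    - [0, 0, 0]
  rot:
    - [0, 0, 0.045]
    - [0, 0, 0.09]
    - [0, 0, 0.118]
    - [0, 0, 0.118]
    - [0, 0, 0.118]

```text
time_s: 7.55
eef_pos: [433.0, -111.8, 167.5]
orientation: [-0.001, 0.706, 0.708, -0.0]
contact_force: [0.6, -0.5, -0.1]
gripper_width: 1.001
finger_force: 0.0
```

```bash
python3 - <<'E'
from h import *
from scipy.spatial.transform import Rotation as Ro
o=robot.get_obs();print(o['joints'].round(3),o['eef_pos'].round(1));w=o['orientation'];print(Ro.from_quat([w[1],w[2],w[3],w[0]]).as_matrix().round(3).tolist())
E
```

```text
[ 0.499  0.202 -0.429  2.111  0.111  0.851  0.008] [ 433.  -111.8  167.5]
[[-0.004, 1.0, -0.001], [1.0, 0.004, 0.0], [0.001, -0.001, -1.0]]
```

drive_tool:
  xyz:
    - [-0.027, 0, -0.2]
    - [-0.027, 0, -0.4]
    - [-0.027, 0, -0.6]
    - [-0.027, 0, -0.75]
    - [-0.027, 0, -0.85]
  rot:
    - [0, 0, 0]
    - [0, 0, 0]
    - [0, 0, 0]
    - [0, 0, 0]
    - [0, 0, 0]

```text
time_s: 8.05
eef_pos: [428.4, -111.6, 38.8]
orientation: [-0.001, 0.706, 0.709, -0.001]
contact_force: [-0.1, -0.5, -0.0]
gripper_width: 1.0
finger_force: 0.0
```

drive_tool:
  xyz:
    - [0, 0, -0.06]
    - [0, 0, -0.12]
    - [0, 0, -0.15]
    - [0, 0, -0.153]
  rot:
    - [0, 0, 0]
    - [0, 0, 0]
    - [0, 0, 0]
    - [0, 0, 0]

```text
time_s: 8.45
eef_pos: [429.5, -111.9, 17.5]
orientation: [-0.0, 0.705, 0.709, -0.0]
contact_force: [0.3, -0.7, -0.2]
gripper_width: 0.995
finger_force: 0.0
```

Closing on the bar, with moderate force.

drive_tool:
  xyz:
    - [0, 0, 0]
    - [0, 0, 0]
    - [0, 0, 0]
    - [0, 0, 0]
    - [0, 0, 0]
  rot:
    - [0, 0, 0]
    - [0, 0, 0]
    - [0, 0, 0]
    - [0, 0, 0]
    - [0, 0, 0]
  grip: 1
  grip_force: 25

```text
time_s: 8.95
eef_pos: [429.6, -112.0, 17.8]
orientation: [0.0, 0.705, 0.709, 0.0]
contact_force: [0.2, -0.7, -0.4]
gripper_width: 0.586
finger_force: 0.0
```

drive_tool:
  xyz:
    - [0, 0, 0]
    - [0, 0, 0]
    - [0, 0, 0]
    - [0, 0, 0]
    - [0, 0, 0]
  rot:
    - [0, 0, 0]
    - [0, 0, 0]
    - [0, 0, 0]
    - [0, 0, 0]
    - [0, 0, 0]

```text
time_s: 9.45
eef_pos: [429.3, -111.9, 17.6]
orientation: [-0.0, 0.705, 0.709, -0.0]
contact_force: [-0.1, 0.9, -0.3]
gripper_width: 0.341
finger_force: 25.0
```

drive_tool:
  xyz:
    - [0.045, 0.126, 0]
    - [0.09, 0.253, 0]
    - [0.134, 0.379, 0]
    - [0.18, 0.506, 0]
    - [0.224, 0.632, 0]
  rot:
    - [0, 0, -0.012]
    - [0, 0, -0.024]
    - [0, 0, -0.035]
    - [0, 0, -0.047]
    - [0, 0, -0.058]

```text
time_s: 9.95
eef_pos: [462.7, -18.0, 17.6]
orientation: [0.0, 0.767, 0.641, -0.001]
contact_force: [-1.8, -4.3, 2.8]
gripper_width: 0.333
finger_force: 25.0
```

drive_tool:
  xyz:
    - [0, 0, 0]
    - [0, 0, 0]
    - [0, 0, 0]
    - [0, 0, 0]
    - [0, 0, 0]
  rot:
    - [0, 0, 0]
    - [0, 0, 0]
    - [0, 0, 0]
    - [0, 0, 0]
    - [0, 0, 0]
  grip: 0.05

```text
time_s: 10.45
eef_pos: [462.8, -17.9, 17.5]
orientation: [-0.0, 0.767, 0.642, -0.0]
contact_force: [-0.3, 0.2, 0.4]
gripper_width: 0.47
finger_force: 0.0
```

drive_tool:
  xyz:
    - [0, 0, 0.1]
    - [0, 0, 0.3]
    - [0, 0, 0.5]
    - [-0.1, 0.02, 0.5]
    - [-0.196, 0.043, 0.5]
  rot:
    - [0, 0, 0]
    - [0, 0, 0]
    - [0, 0, -0.04]
    - [0, 0, -0.08]
    - [0, 0, -0.12]
  grip: -1

```text
time_s: 10.95
eef_pos: [434.1, -11.1, 93.6]
orientation: [0.001, 0.875, 0.484, 0.001]
contact_force: [-0.2, 0.1, -1.3]
gripper_width: 0.893
finger_force: 0.0
```

drive_tool:
  xyz:
    - [0, 0, 0]
    - [0, 0, 0]
    - [0, 0, 0]
    - [0, 0, 0]
    - [0, 0, 0]
  rot:
    - [0, 0, -0.045]
    - [0, 0, -0.09]
    - [0, 0, -0.135]
    - [0, 0, -0.18]
    - [0, 0, -0.22]

```text
time_s: 11.45
eef_pos: [433.5, -11.1, 92.6]
orientation: [0.0, 0.987, 0.16, 0.0]
contact_force: [0.6, 0.3, -1.2]
gripper_width: 0.997
finger_force: 0.0
```

drive_tool:
  xyz:
    - [0, 0, 0]
    - [0, 0, 0]
    - [0, 0, 0]
    - [0, 0, 0]
    - [0, 0, 0]
  rot:
    - [0, 0, -0.045]
    - [0, 0, -0.09]
    - [0, 0, -0.135]
    - [0, 0, -0.16]
    - [0, 0, -0.16]

```text
time_s: 11.95
eef_pos: [433.5, -11.0, 92.6]
orientation: [0.0, 0.996, -0.088, -0.0]
contact_force: [-0.3, -0.4, 0.9]
gripper_width: 0.998
finger_force: 0.0
```

```bash
cat >> h.py <<'E'
Q=np.load('bed.npy');RB=np.array([[np.cos(Q[2]),-np.sin(Q[2])],[np.sin(Q[2]),np.cos(Q[2])]])
def bedxy(p): return (RB.T@(np.array(p)[:2]-Q[:2])).round(1)
def W(x,y,z): return np.r_[RB@[x,y]+Q[:2],z]
E
python3 - <<'E'
from h import *
o=robot.get_obs();print(o['joints'].round(3),bedxy(o['eef_pos']),o['eef_pos'].round(1),o['orientation'].round(3))
E
```

```text
[-0.098  0.278 -0.024  2.226  0.011  0.638 -1.878] [-72.  -41.5] [433.5 -11.   92.6] [ 0.     0.996 -0.088 -0.   ]
```

drive_tool:
  xyz:
    - [-0.013, 0.002, -0.15]
    - [-0.013, 0.002, -0.3]
    - [-0.013, 0.002, -0.42]
    - [-0.013, 0.002, -0.48]
    - [-0.013, 0.002, -0.497]
  rot:
    - [0, 0, 0]
    - [0, 0, 0]
    - [0, 0, 0]
    - [0, 0, 0]
    - [0, 0, 0]

```text
time_s: 12.45
eef_pos: [431.1, -10.6, 17.3]
orientation: [0.0, 0.996, -0.087, -0.001]
contact_force: [-0.3, -0.2, -0.5]
gripper_width: 0.999
finger_force: 0.0
```

drive_tool:
  xyz:
    - [0.039, -0.007, 0]
    - [0.079, -0.014, 0]
    - [0.118, -0.021, 0]
    - [0.151, -0.027, 0]
    - [0.184, -0.033, 0]
  rot:
    - [0, 0, 0]
    - [0, 0, 0]
    - [0, 0, 0]
    - [0, 0, 0]
    - [0, 0, 0]

```text
time_s: 12.95
eef_pos: [458.6, -15.3, 18.2]
orientation: [0.0, 0.996, -0.088, -0.001]
contact_force: [-6.0, 0.2, 4.6]
gripper_width: 1.0
finger_force: 3.1
```

drive_tool:
  xyz:
    - [0.01, -0.002, 0]
    - [0.02, -0.004, 0]
    - [0.026, -0.005, 0]
    - [0.033, -0.006, 0]
  rot:
    - [0, 0, 0]
    - [0, 0, 0]
    - [0, 0, 0]
    - [0, 0, 0]

```text
time_s: 13.35
eef_pos: [463.1, -16.1, 18.1]
orientation: [0.0, 0.996, -0.088, -0.001]
contact_force: [-6.8, 1.3, 5.6]
gripper_width: 1.001
finger_force: 3.2
```

drive_tool:
  xyz:
    - [0.007, -0.001, 0]
    - [0.013, -0.002, 0]
    - [0.013, -0.002, 0]
  rot:
    - [0, 0, 0]
    - [0, 0, 0]
    - [0, 0, 0]

```text
time_s: 13.65
eef_pos: [463.1, -16.2, 17.8]
orientation: [0.0, 0.996, -0.088, -0.003]
contact_force: [-10.3, 2.4, 8.5]
gripper_width: 1.001
finger_force: 5.2
```

drive_tool:
  xyz:
    - [0.007, -0.001, 0]
    - [0.007, -0.001, 0]
  rot:
    - [0, 0, 0]
    - [0, 0, 0]

```text
time_s: 13.85
eef_pos: [463.1, -16.2, 17.6]
orientation: [0.0, 0.996, -0.088, -0.004]
contact_force: [-12.5, 3.6, 9.5]
gripper_width: 0.998
finger_force: 6.3
```

drive_tool:
  xyz:
    - [0.01, -0.002, 0]
    - [0.01, -0.002, 0]
    - [0.01, -0.002, 0]
  rot:
    - [0, 0, 0]
    - [0, 0, 0]
    - [0, 0, 0]

```text
time_s: 14.15
eef_pos: [463.2, -16.3, 17.4]
orientation: [0.0, 0.996, -0.088, -0.005]
contact_force: [-15.5, 4.8, 12.2]
gripper_width: 1.002
finger_force: 7.9
```

drive_tool:
  xyz:
    - [-0.05, 0.009, 0]
    - [-0.1, 0.018, 0]
    - [-0.1, 0.018, 0.2]
    - [-0.1, -0.1, 0.4]
    - [-0.05, -0.3, 0.5]
  rot:
    - [0, 0, 0]
    - [0, 0, 0]
    - [0, 0, 0]
    - [0, 0, 0]
    - [0, 0, 0]
  grip_force: 60

```text
time_s: 14.65
eef_pos: [462.8, -60.9, 95.5]
orientation: [-0.0, 0.996, -0.086, 0.002]
contact_force: [1.0, -0.1, -0.4]
gripper_width: 1.003
finger_force: 0.0
```

drive_tool:
  xyz:
    - [0.02, -0.1, 0]
    - [0.04, -0.2, 0]
    - [0.06, -0.3, 0]
    - [0.06, -0.381, 0]
    - [0.06, -0.381, 0]
  rot:
    - [0, 0, 0]
    - [0, 0, 0]
    - [0, 0, 0]
    - [0, 0, 0]
    - [0, 0, 0]
  grip: 1

```text
time_s: 15.15
eef_pos: [470.6, -121.0, 93.3]
orientation: [0.0, 0.996, -0.089, 0.001]
contact_force: [0.0, 0.2, -0.1]
gripper_width: 0.587
finger_force: 0.0
```

drive_tool:
  xyz:
    - [0, 0, 0]
    - [0, 0, 0]
    - [0, 0, 0]
    - [0, 0, 0]
    - [0, 0, 0]
  rot:
    - [0, 0, 0]
    - [0, 0, 0]
    - [0, 0, 0]
    - [0, 0, 0]
    - [0, 0, 0]

```text
time_s: 15.65
eef_pos: [470.3, -118.8, 93.0]
orientation: [-0.0, 0.996, -0.088, 0.0]
contact_force: [-0.5, 0.7, 0.3]
gripper_width: 0.13
finger_force: 0.0
```

```bash
python3 - <<'E'
from h import *
o=robot.get_obs();print(bedxy(o['eef_pos']),o['eef_pos'].round(1),o['orientation'].round(4),o['gripper_width'])
a=snap('top','t5')['image'];b=snap('scene','s5')['image']
A=cv2.resize(a[172:262,200:400],None,fx=3,fy=3,interpolation=cv2.INTER_CUBIC)
B=cv2.resize(b[170:260,240:440],None,fx=3,fy=3,interpolation=cv2.INTER_CUBIC)
cv2.imwrite('pics/c5.png',np.vstack([A,B])[:,:,::-1])
E
```

```text
[ -16.8 -141.2] [ 470.3 -118.8   93. ] [-0.      0.9962 -0.0875  0.    ] 0.12953368387067593
```

View pics/c5.png

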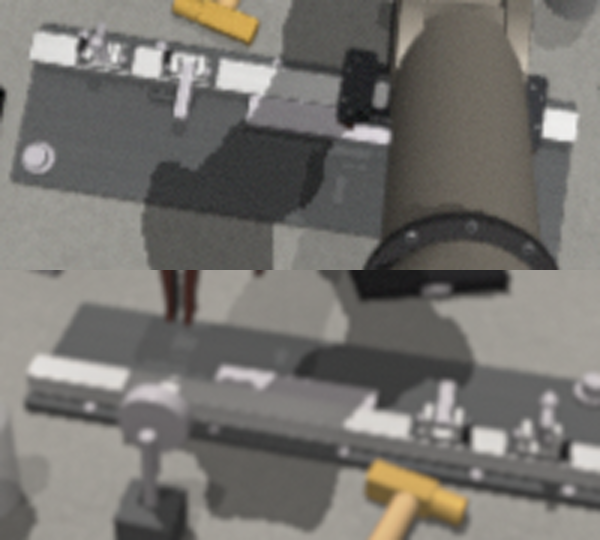

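The bar lies flush along the fence, with its +y end at crop (250,110). The plate is down at crop (183,60–118), and the shut fingers are beyond the bar's −y end. Lowering now.

drive_tool:
  xyz:
    - [0, 0, -0.15]
    - [0, 0, -0.3]
    - [0, 0, -0.42]
    - [0, 0, -0.48]
    - [0, 0, -0.487]
  rot:
    - [0, 0, 0]
    - [0, 0, 0]
    - [0, 0, 0]
    - [0, 0, 0]
    - [0, 0, 0]

```text
time_s: 16.25
eef_pos: [469.6, -119.0, 19.2]
orientation: [-0.0, 0.996, -0.088, -0.001]
contact_force: [-0.4, -0.3, 1.8]
gripper_width: 0.008
finger_force: 0.0
```

drive_tool:
  xyz:
    - [0.007, 0.039, 0]
    - [0.014, 0.079, 0]
    - [0.021, 0.118, 0]
    - [0.028, 0.157, 0]
    - [0.035, 0.197, 0]
  rot:
    - [0, 0, 0]
    - [0, 0, 0]
    - [0, 0, 0]
    - [0, 0, 0]
    - [0, 0, 0]

```text
time_s: 16.75
eef_pos: [475.9, -90.0, 20.5]
orientation: [0.001, 0.996, -0.088, 0.0]
contact_force: [-1.6, -7.0, 2.9]
gripper_width: 0.007
finger_force: 2.8
```

```bash
python3 - <<'E'
from h import *
c=load('top0');t=load('t5');s=load('s5')
print(bedxy(atz(t,200+250/3,172+112/3,32)),bedxy(atz(s,240+213/3,170+(376-270)/3,32)),'plate',bedxy(atz(t,200+180/3,172+110/3,50)))
o=robot.get_obs();print(bedxy(o['eef_pos']),o['eef_pos'].round(1),o['contact_force'].round(1))
E
```

```text
[-19.9  37. ] [ -13.5 -110.5] plate [-31.7 103.2]
[ -16.4 -111.9] [475.9 -90.   20.5] [-1.6 -7.   2.9]
```

drive_tool:
  xyz:
    - [0.006, 0.033, 0]
    - [0.012, 0.066, 0]
    - [0.018, 0.098, 0]
    - [0.022, 0.125, 0]
    - [0.026, 0.144, 0]
  rot:
    - [0, 0, 0]
    - [0, 0, 0]
    - [0, 0, 0]
    - [0, 0, 0]
    - [0, 0, 0]

```text
time_s: 17.25
eef_pos: [479.6, -69.2, 20.5]
orientation: [0.001, 0.996, -0.088, 0.0]
contact_force: [-1.0, -5.9, 5.6]
gripper_width: 0.005
finger_force: 3.3
```

drive_tool:
  xyz:
    - [0.001, 0.007, 0]
    - [0.002, 0.013, 0]
    - [0.003, 0.02, 0]
    - [0.004, 0.026, 0]
  rot:
    - [0, 0, 0]
    - [0, 0, 0]
    - [0, 0, 0]
    - [0, 0, 0]

```text
time_s: 17.65
eef_pos: [480.3, -65.6, 20.5]
orientation: [0.001, 0.996, -0.089, 0.0]
contact_force: [-0.4, -6.0, 5.3]
gripper_width: 0.004
finger_force: 3.1
```

drive_tool:
  xyz:
    - [0.001, 0.007, 0]
    - [0.002, 0.013, 0]
    - [0.003, 0.02, 0]
  rot:
    - [0, 0, 0]
    - [0, 0, 0]
    - [0, 0, 0]

```text
time_s: 17.95
eef_pos: [480.7, -62.6, 20.5]
orientation: [0.001, 0.996, -0.089, 0.0]
contact_force: [-0.9, -5.3, 4.2]
gripper_width: 0.003
finger_force: 3.0
```

drive_tool:
  xyz:
    - [0.001, 0.007, 0]
    - [0.002, 0.013, 0]
    - [0.003, 0.02, 0]
  rot:
    - [0, 0, 0]
    - [0, 0, 0]
    - [0, 0, 0]

```text
time_s: 18.25
eef_pos: [481.2, -59.6, 20.5]
orientation: [0.001, 0.996, -0.089, 0.0]
contact_force: [-1.7, -5.4, 5.2]
gripper_width: 0.006
finger_force: 3.0
```

drive_tool:
  xyz:
    - [0.001, 0.007, 0]
    - [0.002, 0.013, 0]
    - [0.003, 0.02, 0]
  rot:
    - [0, 0, 0]
    - [0, 0, 0]
    - [0, 0, 0]

```text
time_s: 18.55
eef_pos: [481.6, -56.7, 20.5]
orientation: [0.001, 0.996, -0.089, 0.0]
contact_force: [-1.3, -5.5, 4.7]
gripper_width: 0.002
finger_force: 3.1
```

drive_tool:
  xyz:
    - [0.001, 0.007, 0]
    - [0.002, 0.013, 0]
    - [0.003, 0.02, 0]
  rot:
    - [0, 0, 0]
    - [0, 0, 0]
    - [0, 0, 0]

```text
time_s: 18.85
eef_pos: [482.1, -53.6, 20.5]
orientation: [0.001, 0.996, -0.089, 0.0]
contact_force: [-1.0, -5.7, 4.6]
gripper_width: 0.004
finger_force: 3.1
```

drive_tool:
  xyz:
    - [0.001, 0.007, 0]
    - [0.002, 0.013, 0]
    - [0.003, 0.02, 0]
  rot:
    - [0, 0, 0]
    - [0, 0, 0]
    - [0, 0, 0]

```text
time_s: 19.15
eef_pos: [482.5, -50.7, 20.5]
orientation: [0.001, 0.996, -0.089, 0.0]
contact_force: [-0.9, -6.1, 3.8]
gripper_width: 0.009
finger_force: 3.1
```

drive_tool:
  xyz:
    - [0.001, 0.007, 0]
    - [0.002, 0.013, 0]
    - [0.003, 0.02, 0]
  rot:
    - [0, 0, 0]
    - [0, 0, 0]
    - [0, 0, 0]

```text
time_s: 19.45
eef_pos: [482.9, -47.7, 20.5]
orientation: [0.001, 0.996, -0.089, 0.0]
contact_force: [-0.8, -5.5, 4.9]
gripper_width: 0.002
finger_force: 3.1
```

drive_tool:
  xyz:
    - [0.001, 0.007, 0]
    - [0.002, 0.013, 0]
    - [0.003, 0.02, 0]
  rot:
    - [0, 0, 0]
    - [0, 0, 0]
    - [0, 0, 0]

```text
time_s: 19.75
eef_pos: [483.4, -44.7, 20.5]
orientation: [0.001, 0.996, -0.089, 0.0]
contact_force: [-1.7, -6.0, 4.1]
gripper_width: 0.006
finger_force: 3.1
```

drive_tool:
  xyz:
    - [0.001, 0.007, 0]
    - [0.002, 0.013, 0]
    - [0.003, 0.02, 0]
  rot:
    - [0, 0, 0]
    - [0, 0, 0]
    - [0, 0, 0]

```text
time_s: 20.05
eef_pos: [483.8, -41.7, 20.5]
orientation: [0.001, 0.996, -0.089, 0.0]
contact_force: [-1.2, -6.6, 4.8]
gripper_width: 0.004
finger_force: 3.1
```

drive_tool:
  xyz:
    - [0.001, 0.007, 0]
    - [0.002, 0.013, 0]
    - [0.003, 0.02, 0]
  rot:
    - [0, 0, 0]
    - [0, 0, 0]
    - [0, 0, 0]

```text
time_s: 20.35
eef_pos: [484.2, -39.4, 20.5]
orientation: [0.001, 0.996, -0.089, 0.0]
contact_force: [-1.6, -10.1, 6.9]
gripper_width: 0.006
finger_force: 5.3
```

Contact with the screw: the force rose from 5.7 to 10.1 N. Now a small extra push, then hold.

drive_tool:
  xyz:
    - [0, 0.002, 0]
    - [0.001, 0.004, 0]
    - [0.001, 0.004, 0]
  rot:
    - [0, 0, 0]
    - [0, 0, 0]
    - [0, 0, 0]

```text
time_s: 20.65
eef_pos: [484.2, -39.3, 20.5]
orientation: [0.001, 0.996, -0.089, 0.0]
contact_force: [-1.5, -9.4, 5.4]
gripper_width: 0.006
finger_force: 4.8
```

drive_tool:
  xyz:
    - [0.001, 0.004, 0]
    - [0.001, 0.007, 0]
    - [0.001, 0.007, 0]
  rot:
    - [0, 0, 0]
    - [0, 0, 0]
    - [0, 0, 0]

```text
time_s: 20.95
eef_pos: [484.2, -39.3, 20.5]
orientation: [0.002, 0.996, -0.09, 0.0]
contact_force: [-1.1, -11.4, 6.8]
gripper_width: 0.005
finger_force: 6.1
```

drive_tool:
  xyz:
    - [0.001, 0.004, 0]
    - [0.001, 0.007, 0]
    - [0.001, 0.007, 0]
    - [0.001, 0.007, 0]
    - [0.001, 0.007, 0]
  rot:
    - [0, 0, 0]
    - [0, 0, 0]
    - [0, 0, 0]
    - [0, 0, 0]
    - [0, 0, 0]

```text
time_s: 21.45
eef_pos: [484.1, -39.2, 20.6]
orientation: [0.002, 0.996, -0.09, 0.0]
contact_force: [-2.1, -15.2, 6.2]
gripper_width: 0.007
finger_force: 7.4
```

drive_tool:
  xyz:
    - [0, 0, 0]
    - [0, 0, 0]
    - [0, 0, 0]
    - [0, 0, 0]
    - [0, 0, 0]
  rot:
    - [0, 0, 0]
    - [0, 0, 0]
    - [0, 0, 0]
    - [0, 0, 0]
    - [0, 0, 0]

```text
time_s: 21.95
eef_pos: [484.1, -39.2, 20.5]
orientation: [0.002, 0.996, -0.09, 0.0]
contact_force: [-2.5, -14.8, 7.0]
gripper_width: 0.005
finger_force: 7.4
```

Pressed with about 9 N on the screw, and nothing slipped. Backing off.

drive_tool:
  xyz:
    - [-0.003, -0.015, 0]
    - [-0.006, -0.035, 0]
    - [-0.012, -0.07, 0]
    - [-0.02, -0.13, 0]
    - [-0.02, -0.13, 0.1]
  rot:
    - [0, 0, 0]
    - [0, 0, 0]
    - [0, 0, 0]
    - [0, 0, 0]
    - [0, 0, 0]

```text
time_s: 22.45
eef_pos: [479.7, -55.0, 33.8]
orientation: [0.0, 0.996, -0.088, -0.002]
contact_force: [-0.6, 0.5, 0.2]
gripper_width: 0.009
finger_force: 0.0
```

drive_tool:
  xyz:
    - [0, 0, 0.3]
    - [0, -0.3, 0.6]
    - [0, -0.6, 0.7]
    - [0, -0.9, 0.7]
    - [0, -1, 0.7]
  rot:
    - [0, 0, 0]
    - [0, 0, 0]
    - [0, 0, 0]
    - [0, 0, 0]
    - [0, 0, 0]

```text
time_s: 22.95
eef_pos: [481.3, -209.5, 141.6]
orientation: [0.001, 0.996, -0.091, 0.002]
contact_force: [-0.1, 1.1, -0.1]
gripper_width: 0.006
finger_force: 0.0
```

drive_tool:
  xyz:
    - [0, -0.3, 0]
    - [0, -0.6, 0]
    - [0, -0.9, 0]
    - [0, -1, 0]
    - [0, -1, 0]
  rot:
    - [0, 0, 0]
    - [0, 0, 0]
    - [0, 0, 0]
    - [0, 0, 0]
    - [0, 0, 0]

```text
time_s: 23.45
eef_pos: [480.3, -356.6, 139.6]
orientation: [0.0, 0.996, -0.09, -0.0]
contact_force: [0.6, 0.1, 0.5]
gripper_width: 0.002
finger_force: 0.0
```

```bash
python3 - <<'E'
from h import *
a=snap('top','t6')['image'];b=snap('scene','s6')['image']
A=cv2.resize(a[176:236,204:324],None,fx=5,fy=5,interpolation=cv2.INTER_CUBIC)
B=cv2.resize(b[185:245,335:455],None,fx=5,fy=5,interpolation=cv2.INTER_CUBIC)
cv2.imwrite('pics/c6.png',np.vstack([A,B])[:,:,::-1])
E
```

```text
(no output)
```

View pics/c6.png

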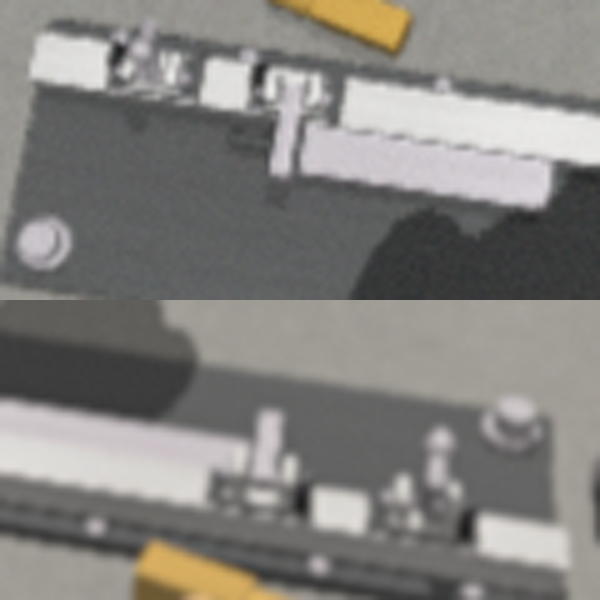

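The bar lies along the fence with its end at crop (300,150), right up to the plate. The plate is down, the rod is folded back and the bushing hasn't moved. One numeric check before handing in.

```bash
python3 - <<'E'
from h import *
t=load('t6');g=np.array(t['image']).astype(float).sum(2)/3
# sub-pixel: project bar-frame lines and find brightness edge across front top edge (bar vs dark bed)
for y in (-40,-25,-10,5,20,35,50,65,80,90):
    xs=np.arange(-45,-20,.25);v=[]
    for x in xs:
        u=proj(t,W(x,y,32));v.append(cv2.getRectSubPix(g.astype(np.float32),(1,1),(float(u[0]),float(u[1])))[0,0])
    v=np.array(v);m=(v.min()+v.max())/2;print(y,round(v.min()),round(v.max()),xs[np.argmax(v>m)])
E
```

```text
-40 47 216 -31.0
-25 68 212 -31.75
-10 83 211 -31.25
5 60 210 -31.25
20 63 207 -30.5
35 85 205 -30.75
50 82 203 -31.25
65 77 203 -30.75
80 85 202 -30.0
90 80 205 -31.25
```

```bash
python3 -c "
from workcell import robot
print(robot.sign_off())"
```

```text
the job is handed in; nothing more can be done
None
```

I handed the job in after about 24 s of robot time; no verdict came back. The plate flag is fully down and the rod flag still folded back. The bar lies square along the fence and was pressed on the screw with an estimated 9 N. I saw no sign that the stop slipped, and then I backed the arm clear.

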